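# Charge the tumbling barrel and clip its lid on

### The arm

A 7-joint arm with a two-finger parallel gripper is mounted at the origin on a cart in front of the work surface, level with it; the furniture and walls round the work are solid. World frame = base frame: x ahead of the robot, y to its left, z up, the work surface at z = 0. Lengths are in m, angles in degrees, forces in N, time in s.
With the tool pointing down it reaches from about 0.425 to 0.875 m from the base axis. Payload 4.7 kg.
Tool frame: the origin (TCP) lies at the very end of the fingers, on their centre line; the grasp point (between the pads) lies behind it (env.pinch_z is the z of the grasp point in the tool frame, in m); z points along the fingers, y is the direction in which the jaws open and shut (so a half turn about z gives the same grasp; the last joint's range is limited). The gripper opens to 87 mm and grips with 3 to 60 N. Pads are 19 mm wide; open, the fingers measure 117 mm over their backs; the gripper's body (75 mm by 190 mm) begins 51 mm behind the grasp point.
Start: joints at [65.036, 18.392, -4.016, 83.108, 1.295, 78.541, -3.26], TCP at [0.283, -0.585, 0.223] pointing down, gripper open.
Joint ranges: [-163.93, 163.93], [-17.29, 119.83], [-79.2, 71.16], [3.27, 140.29], [-89.18, 269.18], [5.43, 117.66], [-154.24, 154.24]. Speed limits (degrees/s): [147.25, 147.25, 180, 180, 180, 180, 180].

### API

Orientations are given as [roll, pitch, yaw] about the fixed x, y, z axes, in that order (R = Rz(yaw) Ry(pitch) Rx(roll)).
In Python, from cell import readout, read_camera, env gives the robot as it stands. The module is installed in compiled form; this text tells all that it offers.
- The arm moves only by the tool servo_tool, never from a script. Its argument "plan" is a list that holds one entry, the list of rows, each a list of 5 numbers: the finger opening in m, from 0 to 0.087, then the shift along the tool's x, y, z in m, then the turn about the tool's z in rad. In form: [[[jaw, x, y, z, yaw], ...]]. A call has 1 to 12 rows; each row is the pose to reach, as a shift and turn from the pose measured when the call began, along the tool's axes at that moment; what a row does not reach only later rows make up. A row lasts 1/12 s, in which the tool goes at most 41.7 mm and 7.16 degrees, less where a joint would pass 70% of its speed; a pose out of reach is approached as far as the arm can. A call with a gripper value outside its range is refused whole. The fingers move at their own pace and stop on an object; "force" is the grip in N (left out, the last holds). Time passes only in rows, so rows that repeat a pose let the fingers close. It gives the time, the measured TCP pose, the force and the opening at its end, in the units of the state.
- readout.get_obs(): the state, without advancing time (a new reading comes with each control period).
- read_camera(name): name is "side" or "top"; returns a dict with "image" (420x560x3 uint8, red, green, blue), "range_z" (420x560 float32, m along the optical axis (not along the pixel's ray), 0 where there is no reading), "mtx" (3x3 intrinsics, pixels), "D" ([k1, k2, p1, p2, k3] as OpenCV has them; the pictures are not rectified), "camera_from_world" (4x4, takes a point from world to camera coordinates). Camera axes: x right, y up, looking along -z (the intrinsics and any distortion apply to the point x, -y, -z); pixel columns grow to the right and rows downward; lengths in m; the calibration is good to about 2 mm. A picture is of the moment at which its call begins.
- env.sign_off(): hands the job in, once; it reports no verdict.
The state is a dict: "time_s": time; "qpos": joint angles; "joint_velocities": joint speeds; "effort": joint torques, N m; "tool_pos": TCP position; "tool_rot": TCP orientation; "force": force on the tool from outside, world axes, zero at the start; "wrist_torque": the same for the moment, N m; "grip_width": finger opening in m.
Only numpy, scipy, OpenCV 4.12 (cv2) and the standard library are available. Lean on these libraries where they do the work, as an engineer would, in place of code of your own. Each camera call takes 0.05 s, during which the arm holds its last target. There are 200 camera calls.

### The job

Charge the tumbling barrel: pour all eight stone nodules out of the sheet-metal scoop into the hexagonal barrel and stand the empty scoop back on the bench, upright. Then set the lid square in the pocket round the barrel's mouth and press it fully home until both spring clips snap over its edge. Leave the other things on the bench where they are.

Things in the scene. Friction and masses are not known exactly. Their poses are not given: they have to be found in the camera images.
- barrel: Grey hexagonal plastic barrel, open on top, on a round steel stand (144 mm across) fixed to the bench. Origin: centre of the stand's underside, on the bench; z up the axis. Flats face along x and every 60 degrees. 112 mm across flats outside, 92 mm inside; inner floor at z = 20 mm, walls end in a flat ledge at z = 112 mm. Rim (collar round the lid pocket) at z = 122 mm, 119 mm across flats
- barrel_mouth (a point): centre of the mouth at the height of the ledge on which the lid rests; axes as the barrel's. The hexagonal lid pocket above the ledge is 10 mm deep and 109.6 mm across flats
- clip_1 (a joint): spring-steel clip 30 mm wide on the barrel's +x flat; its nose overhangs the pocket (50 mm from the axis), a flared lead-in rises to z = 142 mm, 57 mm from the axis. 0 = closed; grows outward (rad; about 0.035 lets the lid's edge pass); springs back by itself
- clip_2 (a joint): the same clip on the barrel's -x flat
- lid: Grey hexagonal plate 106 mm across flats, 10 mm thick, lower edge bevelled, lying right way up; on top a grip rib 14 mm wide (along x), 60 mm long (along y), its top 34 mm above the underside. Origin: centre of the underside, z up; flats face along x and every 60 degrees, so six yaws fit. Play in the pocket 1.8 mm a side. Passing both clips takes about 8 to 13 N and is felt as a snap
- scoop: Sheet-metal scoop holding the nodules, 110 mm long, 68 mm high, flat upright sides 62 mm apart outside (along y) to grip by. Origin in its underside between the sides; x points to the pouring lip. Flat bottom x = -40 to 12 mm, upright back at x = -40 mm, front wall flares from x = 12 mm at the bottom to the lip at x = 70 mm. Tipped lip-down about y it pours from about 65 degrees, empty by 85
- scoop_lip (a point): middle of the pouring lip's edge: 70 mm ahead of the scoop's origin, 68 mm above its underside
- nodule_1: rounded brown stone nodule, about 25 mm across, 25 g, in the scoop at the start; origin at its middle
- nodule_2: rounded brown stone nodule, about 25 mm across, 25 g, in the scoop at the start; origin at its middle (alike)
- nodule_3: rounded brown stone nodule, about 25 mm across, 25 g, in the scoop at the start; origin at its middle (alike)
- nodule_4: rounded brown stone nodule, about 25 mm across, 25 g, in the scoop at the start; origin at its middle (alike)
- nodule_5: rounded brown stone nodule, about 25 mm across, 25 g, in the scoop at the start; origin at its middle (alike)
- nodule_6: rounded brown stone nodule, about 25 mm across, 25 g, in the scoop at the start; origin at its middle (alike)
- nodule_7: rounded brown stone nodule, about 25 mm across, 25 g, in the scoop at the start; origin at its middle (alike)
- nodule_8: rounded brown stone nodule, about 25 mm across, 25 g, in the scoop at the start; origin at its middle (alike)
- consolidant: bystander, to be left alone: small round brown bottle with a black cap, 52 mm across, 125 mm tall; origin at the centre of its underside
- jar_1: bystander, to be left alone: round brown screw jar with a white lid, 62 mm across, 78 mm tall; origin at the centre of its underside
- tape_roll: bystander, to be left alone: roll of masking tape lying flat, 93 mm across, 24 mm high; origin at the centre of its underside
- chisel_1: bystander, to be left alone: hand chisel lying on the bench, 150 mm long, 22 mm wide; origin at the centre of its underside

How it is judged (in metres and radians):
On the way, in this order (a step that is already met when the one before it is completed fails the run):
1. all eight nodules lie in the barrel (horizontal distance between each of nodule_1, nodule_2, nodule_3, nodule_4, nodule_5, nodule_6, nodule_7, nodule_8 and barrel_mouth below 0.05 m and z of each of nodule_1, nodule_2, nodule_3, nodule_4, nodule_5, nodule_6, nodule_7, nodule_8 in the frame of barrel_mouth below -0.012 m), for 0.2 s.
2. the lid is home in its pocket with both clips over it (z of lid in the frame of barrel_mouth between -0.004 and 0.003 m and horizontal distance between lid and barrel_mouth below 0.006 m and angle between the z axis of lid and the z axis of barrel, either way round below 0.04 rad and angle between lid's own z axis and vertical below 0.1 rad and value of joint each of clip_1, clip_2 below 0.012 rad), for 0.2 s.
At the end, for the whole second after the job is handed in: all 8 nodules in the barrel (within 50 mm of its axis, 12 mm or more below the ledge); lid flat on the ledge in the pocket (within 3 mm in height, 6 mm of the axis, 0.04 rad), both clips closed over it (under 0.012 rad); scoop standing upright on the bench (within 0.1 rad, 8 mm), at rest (all of step 1 and all of step 2 and angle between scoop's own z axis and vertical below 0.1 rad and height (world z) of scoop between -0.008 and 0.008 m and linear speed of scoop below 0.02 m/s); the robot touches nothing.
It fails at once if a bystander (bottle, jar, tape roll or chisel) is moved by more than 30 mm (distance of any of consolidant, jar_1, tape_roll, chisel_1 from where it was at the start of the episode above 0.03 m).
It also fails if it takes over 72 s, if anything falls off the work surface, if the arm or the gripper's body presses on something with over 40 N, if the wrist force passes 120 N, or if a joint passes its speed limit or range.

## Working session

There is one attempt and no reset: what is moved stays moved. The work goes in short steps, Python scripts to look and compute and a tool call to move; the robot and the scene stay as the last step left them, time stands still between calls to the robot, and variables do not carry over. Pictures are saved under pics/ and viewed, about 8 in all and at most 12, crops included, and the job is handed in when it is done.

Besides the shell and the picture viewer there is one more tool, called after ">>>" as name(argument=value, ...) on one line, values as JSON. servo_tool: Moves the arm, as the interface text tells. Its arguments: {"type":"object","properties":{"plan":{"type":"array"},"force":{"type":"number"}},"required":["plan"]}

```bash
mkdir -p pics
cat > h.py <<'E'
import numpy as np, cv2
from cell import readout, read_camera, env
def cam(n,fn=None):
    c=read_camera(n)
    if fn: cv2.imwrite('pics/'+fn,c['image'][:,:,::-1])
    return c
def world(c):
    h,w=c['range_z'].shape
    u,v=np.meshgrid(np.arange(w),np.arange(h))
    p=cv2.undistortPoints(np.stack([u,v],-1).reshape(-1,1,2).astype(np.float64),c['mtx'],c['D']).reshape(h,w,2)
    d=c['range_z'].astype(float)
    P=np.stack([p[...,0]*d,-p[...,1]*d,-d,np.ones_like(d)],-1)
    W=P@np.linalg.inv(c['camera_from_world']).T
    W[d==0]=np.nan
    return W[...,:3]
E
python3 - <<'E'
from h import *
print(readout.get_obs(), env.pinch_z)
for n in ('top','side'):
    c=cam(n,n+'1.png'); np.save(n+'1.npy',world(c)); print(n,np.linalg.inv(c['camera_from_world']).round(3))
E
```

```text
{'time_s': 0.0, 'qpos': array([65.03592426, 18.43840455, -4.01667096, 83.17556254,  1.29552003,
       78.54325965, -3.25852198]), 'joint_velocities': array([ 0.02784657, -0.09797887,  0.03673087,  0.02023917,  0.03628955,
       -0.06945401, -0.07105257]), 'effort': array([-1.37911562e-05, -4.91283560e+01, -4.03362829e-01, -3.12526739e+01,
       -6.37995685e-02,  4.34631889e-02,  1.62660695e-04]), 'tool_pos': array([ 0.28232455, -0.58484594,  0.22146334]), 'tool_rot': array([-1.79888056e+02,  6.09310357e-03,  2.57765091e+01]), 'force': array([ 0.28290509,  0.15206427, -0.28889537]), 'wrist_torque': array([ 0.00136556, -0.00037511, -0.04697044]), 'grip_width': 0.08733397268208475} -0.0187
top [[ 0.026  0.992 -0.126  0.476]
 [-1.     0.025 -0.005  0.031]
 [-0.001  0.126  0.992  0.96 ]
 [ 0.     0.     0.     1.   ]]
side [[ 0.975  0.091 -0.204  0.432]
 [-0.224  0.407 -0.886 -0.77 ]
 [ 0.002  0.909  0.417  0.464]
 [ 0.     0.     0.     1.   ]]
```

View pics/top1.png

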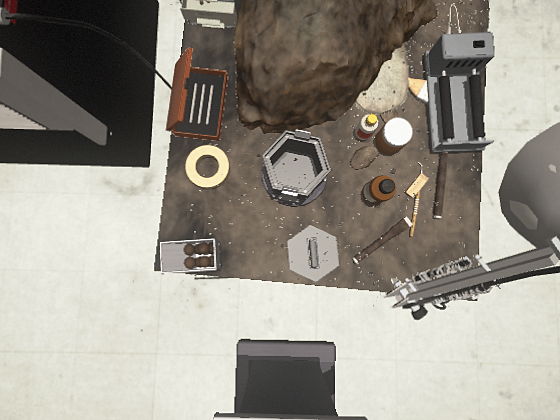

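View pics/side1.png

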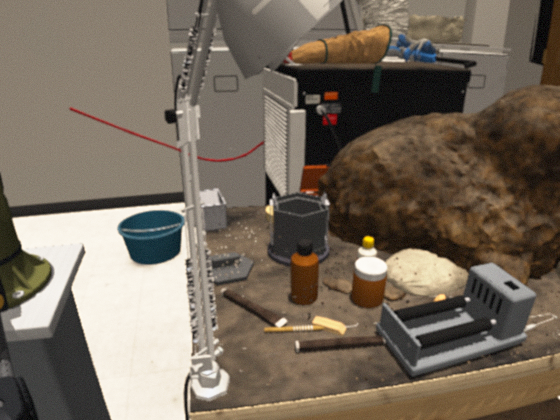

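The top view shows the scoop with its nodules at (190,255), the barrel at (296,168), the lid at (313,252), the tape roll at (207,166), a bottle at (380,190) and a chisel at (385,240). The side view shows the barrel at (300,225) with its clips. I'll measure these from the depth images.

```bash
cat > m.py <<'E'
from h import *
W=np.load('top1.npy')
def box(n,u0,u1,v0,v1,z0,z1,W=W):
    S=W[v0:v1,u0:u1].reshape(-1,3); S=S[(S[:,2]>z0)&(S[:,2]<z1)]
    r=cv2.minAreaRect(S[:,:2].astype(np.float32)); 
    print(n,len(S),'mean',S.mean(0).round(4),'rect c',np.round(r[0],4),'size',np.round(r[1],4),'ang',round(r[2],1)); return S
box('scoop rim',150,230,225,285,.055,.085)
box('scoop all',150,230,225,285,.008,.085)
box('lid plate',280,350,220,285,.006,.016)
box('rib',280,350,220,285,.028,.042)
box('rim',255,335,120,210,.115,.128)
box('clips',255,335,120,210,.132,.15)
box('clips',255,335,120,210,.127,.16)
box('bottle',360,400,170,210,.1,.14)
print(W[240:272:4,158:220:6,2].round(3))
c=cv2.imread('pics/top1.png')
a=cv2.resize(c[225:285,150:230],None,fx=5,fy=5); b=cv2.resize(c[120:215,255:340],(400,447)); d=cv2.resize(c[220:285,280:350],(400,371))
o=np.zeros((747,800,3),np.uint8); o[:300,:400]=a; o[300:747,:400]=b; o[:371,400:]=d
cv2.imwrite('pics/crop1.png',o[:,:])
E
python3 m.py; python3 -c "
import cv2;o=cv2.imread('pics/crop1.png');cv2.imwrite('pics/crop1.png',cv2.resize(o,(640,598)))"
```

```text
scoop rim 516 mean [0.4722 0.2307 0.0657] rect c [0.4737 0.2153] size [0.0633 0.1123] ang 5.2
scoop all 1778 mean [0.4739 0.218  0.0445] rect c [0.4851 0.2037] size [0.084  0.1375] ang 5.2
lid plate 1843 mean [ 0.485  -0.0387  0.0095] rect c [ 0.4855 -0.0393] size [0.1193 0.1059] ang 6.6
rib 185 mean [ 0.4847 -0.039   0.0327] rect c [ 0.4853 -0.039 ] size [0.0584 0.0145] ang 6.3
rim 714 mean [0.6693 0.0049 0.1217] rect c [0.6665 0.0034] size [0.1493 0.1528] ang 3.4
clips 158 mean [0.6965 0.0142 0.1385] rect c [0.6792 0.0398] size [0.1097 0.1439] ang 78.6
clips 324 mean [0.7082 0.0181 0.1388] rect c [0.6831 0.038 ] size [0.1153 0.1485] ang 75.6
bottle 195 mean [ 0.6152 -0.1698  0.1207] rect c [ 0.6156 -0.171 ] size [0.0266 0.0269] ang 86.9
[[-0.002 -0.001  0.002 -0.001  0.07   0.068  0.072  0.071  0.066  0.042
   0.022]
 [ 0.     0.063  0.05   0.041  0.028  0.037  0.002  0.043  0.039  0.021
   0.02 ]
 [ 0.002  0.061  0.052  0.036  0.029  0.04   0.031  0.048  0.043  0.026
   0.024]
 [-0.     0.061  0.052  0.04   0.027  0.038  0.007  0.043  0.042  0.021
   0.028]
 [-0.001  0.062  0.053  0.042  0.029    nan  0.004  0.014  0.035  0.023
   0.032]
 [ 0.002  0.062  0.053  0.043  0.03   0.04   0.034  0.042  0.044  0.026
   0.032]
 [ 0.     0.062  0.053  0.04   0.031  0.04   0.034  0.042  0.039  0.021
     nan]
 [-0.001  0.064  0.052  0.042  0.028  0.035  0.005  0.001  0.009  0.071
   0.04 ]]
```

View pics/crop1.png

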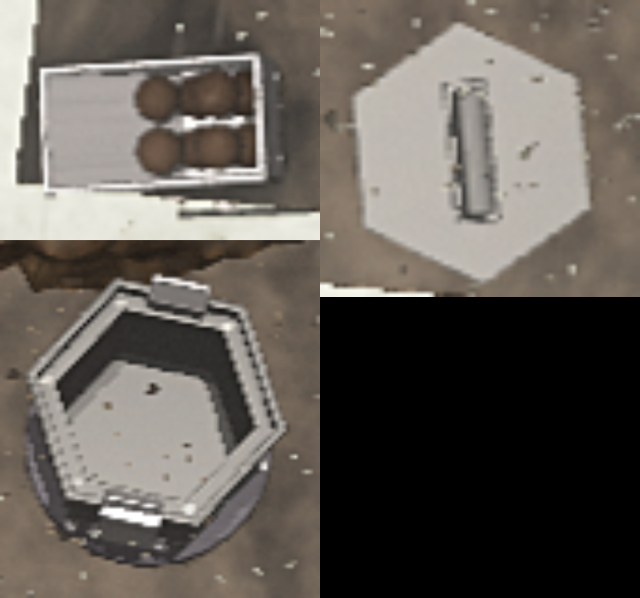

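```bash
cat > m2.py <<'E'
from h import *
from scipy.optimize import minimize
W=np.load('top1.npy')[120:215,255:340].reshape(-1,3)
def hexr(P,c,y):
    d=P-c; a=y+np.arange(6)*np.pi/3
    return (d@np.stack([np.cos(a),np.sin(a)])).max(1)
S=W[(W[:,2]>.117)&(W[:,2]<.1265)][:,:2]
c=np.array([.655,.0])
best=None
for y0 in range(-30,30,5):
    f=lambda p:np.minimum(abs(hexr(S,p[:2],p[2])-.0575),.006).mean()
    r=minimize(f,[.655,0.005,np.radians(y0)],method='Nelder-Mead',options=dict(xatol=1e-5,fatol=1e-7,maxiter=2000))
    if best is None or r.fun<best.fun: best=r
print('rim fit',best.x[:2].round(4),np.degrees(best.x[2]).round(2),best.fun)
C=W[(W[:,2]>.128)&(W[:,2]<.15)]; q=C[:,:2]-best.x[:2]; C=C[(np.hypot(*q.T)<.075)]; q=C[:,:2]-best.x[:2]
for s in (q[:,0]>0,q[:,0]<0): print('clip',s.sum(),C[s].mean(0).round(4),np.degrees(np.arctan2(*q[s].mean(0)[::-1])).round(1))
L=W[(W[:,2]>.106)&(W[:,2]<.1155)]; q=hexr(L[:,:2],best.x[:2],best.x[2]); print(len(L),np.percentile(q,[2,50,98]))
E
python3 m2.py
```

```text
rim fit [0.6566 0.0039] -11.06 0.0025100844212406566
clip 84 [ 0.7106 -0.0065  0.1359] -10.9
clip 43 [0.6037 0.014  0.1368] 169.2
854 [0.04578488 0.05093306 0.08587261]
```

```bash
cat > hm.py <<'E'
from h import *
W=np.concatenate([np.load(f+'1.npy').reshape(-1,3) for f in ('top','side')])
W=W[~np.isnan(W[:,0])]
xs=np.arange(.2,.95,.05); ys=np.arange(.4,-.75,-.05)
print('      '+' '.join(f'{y:5.2f}' for y in ys))
for x in xs[::-1]:
    r=[]
    for y in ys:
        z=W[(abs(W[:,0]-x)<.025)&(abs(W[:,1]-y)<.025)&(W[:,2]<1.2)][:,2]
        r.append(f'{z.max()*1000:5.0f}' if len(z)>3 else '    .')
    print(f'{x:.2f}  '+' '.join(r))
E
python3 hm.py
```

```text
0.40  0.35  0.30  0.25  0.20  0.15  0.10  0.05  0.00 -0.05 -0.10 -0.15 -0.20 -0.25 -0.30 -0.35 -0.40 -0.45 -0.50 -0.55 -0.60 -0.65 -0.70
0.90      .     .     .   126   132    36   272   291   290   279   250   204   149    46   109   112   108    -5     .     .     .     .     .
0.85      .     .     .   133   132   203   266   281   278   269   246   194   109    41    61    62    61     .     .     .     .     .     .
0.80      .     .    48   132   137   146   246   257   256   255   233   166    45    33    62    62    62     .     .     .     .     .     .
0.75      .     .    55   133   127    43   211   223   216   191   163   103    81    80    61    64    66     .     .     .     .     .     .
0.70      .     .     4    29    28    28     9   160   144   125    53    52    81    78    66    69    66     .     .     .     .     .     .
0.65      .     .     4    28    28    48    53   126    61   124    49   125   124    67    50    12     5     .     .     .     .     .     .
0.60      .     .     5     5    28    50    66   140   145   125    55   127   506   531    64   4
[... 496 characters left out ...]
-783  -775  -790  -790  -790     2     3     4   390   412   314   233   174   104     7     .     .     .     .     .     .
0.35   -789  -788  -788  -787  -789  -790  -789  -788  -791  -790  -791  -792  -788  -789  -790  -144  -792     .     .     .   315   335  -795
0.30   -791  -787  -789  -788  -790  -788  -790  -788  -789  -786  -786  -791  -788  -791  -789  -786  -790  -790   313   313   309  -791  -790
0.25   -791  -788  -790  -791  -790  -792  -789  -791  -788  -789  -787  -789  -789  -790  -790  -791  -792  -787  -790  -787  -790  -791  -789
0.20   -788  -790  -792  -791  -789  -790  -786  -790  -791  -789  -789  -789  -791  -792  -790  -789  -790  -789  -786  -789  -790  -788  -790
```

Run:
```python
from h import *
for f in ('top','side'):
    W=np.load(f+'1.npy').reshape(-1,3)
    print(f)
    for z in np.arange(.02,1.0,.04):
        S=W[(abs(W[:,2]-z)<.02)&(W[:,1]<-.06)&(W[:,0]<.72)&(W[:,0]>.1)&(W[:,1]>-.8)]
        if z<.15: S=S[S[:,0]<.45]
        if len(S): print(round(z,2),len(S),'x',np.percentile(S[:,0],[0,5,50,95,100]).round(2),'y',np.percentile(S[:,1],[0,5,50,95,100]).round(2))
i=cv2.imread('pics/top1.png')[200:330,360:560]; j=cv2.imread('pics/side1.png')[0:420,0:300]
o=np.zeros((420,790,3),np.uint8); o[:317,:490]=cv2.resize(i,(490,317)); o[:,490:]=j; cv2.imwrite('pics/lamp.png',o)
```

```text
top
0.02 548 x [0.39 0.41 0.43 0.45 0.45] y [-0.38 -0.25 -0.15 -0.07 -0.06]
0.06 34 x [0.4  0.4  0.41 0.41 0.42] y [-0.37 -0.36 -0.36 -0.35 -0.33]
0.1 4 x [0.41 0.41 0.41 0.43 0.43] y [-0.33 -0.33 -0.33 -0.32 -0.32]
0.14 8 x [0.41 0.41 0.41 0.41 0.41] y [-0.31 -0.31 -0.3  -0.29 -0.29]
0.18 10 x [0.41 0.41 0.41 0.42 0.42] y [-0.28 -0.28 -0.28 -0.27 -0.26]
0.22 10 x [0.42 0.42 0.43 0.45 0.45] y [-0.22 -0.22 -0.21 -0.21 -0.21]
0.26 8 x [0.42 0.42 0.42 0.42 0.42] y [-0.21 -0.21 -0.2  -0.19 -0.19]
0.3 5 x [0.42 0.42 0.42 0.43 0.43] y [-0.17 -0.17 -0.16 -0.15 -0.15]
0.34 416 x [0.4  0.41 0.43 0.45 0.45] y [-0.17 -0.16 -0.14 -0.12 -0.11]
0.38 667 x [0.4  0.41 0.44 0.45 0.46] y [-0.16 -0.16 -0.14 -0.12 -0.11]
0.42 930 x [0.42 0.43 0.44 0.47 0.54] y [-0.24 -0.17 -0.15 -0.14 -0.13]
0.46 2052 x [0.44 0.44 0.47 0.57 0.59] y [-0.25 -0.24 -0.19 -0.16 -0.15]
0.5 4195 x [0.45 0.46 0.54 0.61 0.62] y [-0.26 -0.24 -0.23 -0.18 -0.17]
0.54 2135 x [0.46 0.47 0.52 0.58 0.6 ] y [-0.25 -0.24 -0.23 -0.19 -0.18]
0.58 447 x [0.47 0.47 0.48 0.5  0.5 ] y [-0.21 -0.21 -0.2  -0.2  -0.19]
side
0.02 992 x [0.1  0.4  
[... 215 characters left out ...]
0.43 0.45 0.45] y [-0.32 -0.31 -0.29 -0.27 -0.26]
0.18 681 x [0.41 0.42 0.43 0.44 0.45] y [-0.29 -0.28 -0.26 -0.24 -0.23]
0.22 575 x [0.41 0.42 0.43 0.44 0.45] y [-0.26 -0.25 -0.23 -0.21 -0.2 ]
0.26 457 x [0.42 0.42 0.43 0.44 0.44] y [-0.23 -0.23 -0.2  -0.18 -0.18]
0.3 1442 x [0.28 0.29 0.34 0.44 0.45] y [-0.64 -0.63 -0.57 -0.16 -0.15]
0.34 1872 x [0.34 0.34 0.35 0.44 0.45] y [-0.66 -0.65 -0.64 -0.15 -0.12]
0.38 597 x [0.4  0.42 0.43 0.45 0.46] y [-0.17 -0.17 -0.15 -0.13 -0.12]
0.42 1054 x [0.42 0.43 0.46 0.51 0.52] y [-0.36 -0.35 -0.18 -0.15 -0.13]
0.46 3691 x [0.44 0.45 0.5  0.55 0.56] y [-0.38 -0.38 -0.35 -0.18 -0.16]
0.5 2509 x [0.45 0.46 0.51 0.57 0.59] y [-0.38 -0.38 -0.36 -0.19 -0.17]
```

View pics/lamp.png

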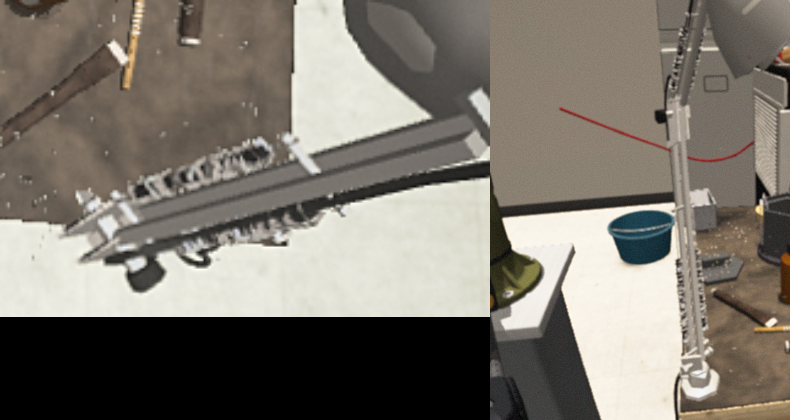

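The crop shows the desk lamp: base at about (0.42,-0.36), elbow at about (0.43,-0.14,0.38) and head up to z≈0.58. It stands between the start pose and the work, so I'll retract, rise above 0.6 m and swing over it.

>>> servo_tool(plan=[[[0.087,0,-0.2,-0.1,0],[0.087,0,-0.2,-0.1,0],[0.087,0,-0.2,-0.2,0],[0.087,0,-0.2,-0.2,0],[0.087,0,-0.2,-0.2,0],[0.087,0,-0.2,-0.44,0],[0.087,0,-0.2,-0.44,0],[0.087,0,-0.2,-0.44,0],[0.087,0,-0.2,-0.44,0],[0.087,0,-0.2,-0.44,0],[0.087,0,-0.2,-0.44,0],[0.087,0,-0.2,-0.44,0]]])

```text
time_s: 1.1
tool_pos: [0.199, -0.4106, 0.6072]
tool_rot: [177.3, -0.2, 25.8]
force: [0.1, -0.0, -0.4]
grip_width: 0.0871
```

>>> servo_tool(plan=[[[0.087,0,0,-0.05,0],[0.087,0.04,-0.005,-0.055,-0.1],[0.087,0.08,-0.015,-0.055,-0.2],[0.087,0.12,-0.025,-0.055,-0.3],[0.087,0.155,-0.035,-0.055,-0.36],[0.087,0.187,-0.042,-0.055,-0.42],[0.087,0.22,-0.065,-0.055,-0.5],[0.087,0.255,-0.085,-0.055,-0.6],[0.087,0.285,-0.108,-0.055,-0.7],[0.087,0.317,-0.13,-0.055,-0.77],[0.087,0.34,-0.16,-0.055,-0.85],[0.087,0.362,-0.193,-0.055,-0.95]]])

```text
time_s: 2.1
tool_pos: [0.4258, -0.1202, 0.6127]
tool_rot: [176.9, 2.2, 80.1]
force: [0.5, 0.6, -0.7]
grip_width: 0.0869
```

>>> servo_tool(plan=[[[0.087,0.04,0,0,-0.1],[0.087,0.08,0,0,-0.2],[0.087,0.12,0,0,-0.26],[0.087,0.16,0,0.02,-0.26],[0.087,0.19,0,0.06,-0.26],[0.087,0.22,0,0.09,-0.26],[0.087,0.25,0.001,0.12,-0.26],[0.087,0.28,0.001,0.15,-0.26],[0.087,0.295,0.001,0.19,-0.26],[0.087,0.295,0.001,0.23,-0.26],[0.087,0.295,0.001,0.27,-0.26],[0.087,0.295,0.001,0.31,-0.26]]])

```text
time_s: 3.1
tool_pos: [0.4909, 0.1569, 0.2992]
tool_rot: [177.6, 3.0, 95.1]
force: [1.1, -0.1, 0.3]
grip_width: 0.0866
```

>>> servo_tool(plan=[[[0.087,-0.04,-0.02,0,0],[0.087,-0.08,-0.04,0,0],[0.087,-0.11,-0.06,0.02,0],[0.087,-0.146,-0.08,0.04,0],[0.087,-0.146,-0.124,0.05,0],[0.087,-0.146,-0.124,0.05,0],[0.087,-0.146,-0.124,0.05,0]]])

```text
time_s: 3.68
tool_pos: [0.4011, 0.0056, 0.2652]
tool_rot: [177.1, 3.5, 94.7]
force: [-1.1, -0.5, -0.5]
grip_width: 0.0869
```

```bash
python3 -c "
from h import *
print(readout.get_obs()['qpos'])"
```

```text
[ 27.62489414 -16.95397033 -28.36434349 112.44966039  -4.78809895
  79.38540521   5.63135511]
```

>>> servo_tool(plan=[[[0.087,-0.005,-0.04,0.0,0],[0.087,-0.005,-0.08,0.0,0],[0.087,-0.005,-0.1,0,0],[0.087,-0.005,-0.1,0,0]]])

```text
time_s: 4.02
tool_pos: [0.3744, 0.0115, 0.2475]
tool_rot: [179.2, 2.7, 96.2]
force: [0.5, 1.1, 1.3]
grip_width: 0.0871
```

```bash
python3 -c "
from h import *
print(readout.get_obs()['qpos'])"
```

```text
[  6.69586532 -17.16423902 -12.1799288  115.94181264  -0.86449332
  79.96472893   1.37458256]
```

>>> servo_tool(plan=[[[0.087,0.04,0.03,0,0],[0.087,0.07,0.06,0,0],[0.087,0.11,0.09,0.0,0.017],[0.087,0.151,0.12,0.04,0.017],[0.087,0.151,0.118,0.08,0.017],[0.087,0.151,0.118,0.12,0.017],[0.087,0.151,0.118,0.12,0.017]]])

```text
time_s: 4.6
tool_pos: [0.4761, 0.1701, 0.1182]
tool_rot: [179.4, 2.7, 95.4]
force: [-0.0, -0.1, 0.4]
grip_width: 0.0868
```

Run:
```python
from h import *
print(readout.get_obs()['qpos'])
c=cam('top'); i=c['image'][200:310,130:300,::-1]; cv2.imwrite('pics/g1.png',cv2.resize(i,(748,484)))
```

```text
[  2.29906195   7.2564904  -28.59536584 109.86883265   6.90065224
  64.29494283 -23.73610503]
```

View pics/g1.png

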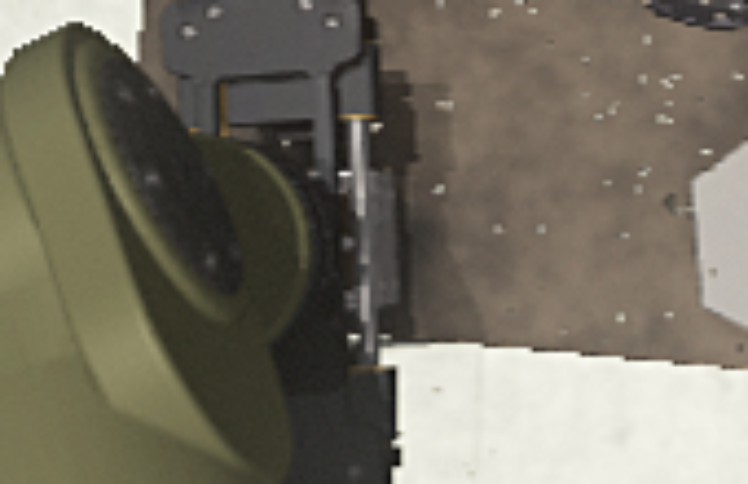

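The picture shows the gripper over the scoop, which hides it, so I'm going by the measured pose. Next I descend and grip the sides near the back.

>>> servo_tool(plan=[[[0.087,0.002,0.002,0.04,0],[0.087,0.004,0.002,0.08,0],[0.087,0.005,0.002,0.107,0],[0.087,0.005,0.002,0.111,0],[0.087,0.005,0.002,0.111,0]]], force=30)

```text
time_s: 5.07
tool_pos: [0.4753, 0.1683, 0.0025]
tool_rot: [179.9, 2.8, 95.4]
force: [-0.5, -0.2, 0.1]
grip_width: 0.087
```

>>> servo_tool(plan=[[[0.05,0,0,0,0],[0.05,0,0,0,0],[0.05,0,0,0,0],[0.05,0,0,0,0],[0.05,0,0,0,0],[0.05,0,0,0,0]]], force=30)

```text
time_s: 5.57
tool_pos: [0.4766, 0.1682, 0.0035]
tool_rot: [179.8, 2.8, 95.3]
force: [2.6, -1.1, 3.4]
grip_width: 0.062
```

>>> servo_tool(plan=[[[0.05,0,0,-0.02,0],[0.05,0,0,-0.05,0],[0.05,0,0,-0.09,0],[0.05,0,0,-0.12,0],[0.05,0,0,-0.16,0],[0.05,0,0,-0.2,0],[0.05,0,0,-0.22,0],[0.05,0,0,-0.22,0]]], force=40)

```text
time_s: 6.23
tool_pos: [0.4767, 0.1804, 0.2281]
tool_rot: [179.3, 2.7, 95.4]
force: [0.8, -0.7, -3.5]
grip_width: 0.0619
```

Run:
```python
from h import *
print(readout.get_obs()['qpos'])
c=cam('side','s2.png'); i=c['image'][100:300,100:330,::-1]; cv2.imwrite('pics/s2.png',cv2.resize(i,(690,600)))
```

```text
[  2.8442074    2.5484672  -29.20641758 101.33357764   4.1117263
  76.80964566 -21.91189547]
```

View pics/s2.png

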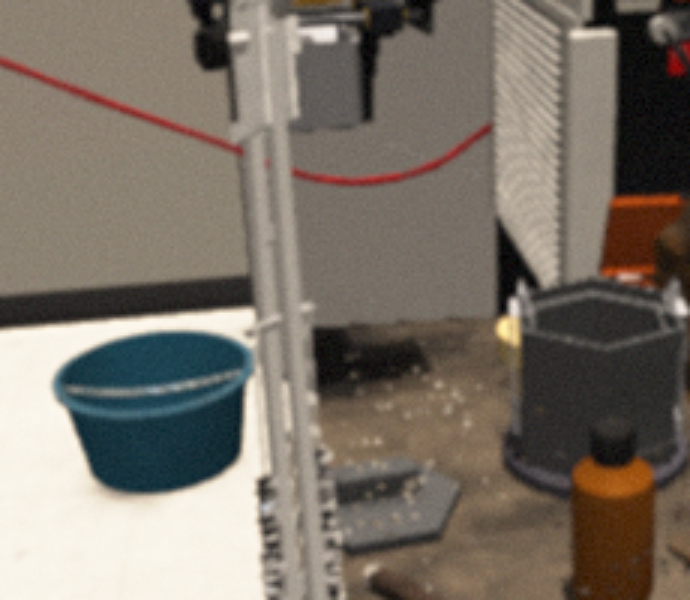

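The scoop is gripped and lifted level, visible behind the lamp post at about (330,85). Now I carry it to the pour position in front of the barrel.

>>> servo_tool(plan=[[[0.05,-0.01,0.003,0,0.08],[0.05,-0.025,0.01,0,0.18],[0.05,-0.045,0.02,0,0.3],[0.05,-0.065,0.03,0,0.42],[0.05,-0.09,0.04,0,0.54],[0.05,-0.11,0.05,0,0.66],[0.05,-0.13,0.06,0,0.78],[0.05,-0.155,0.07,0.005,0.9],[0.05,-0.175,0.078,0.01,1.02],[0.05,-0.192,0.085,0.015,1.14],[0.05,-0.205,0.09,0.018,1.24],[0.05,-0.209,0.094,0.02,1.333]]], force=40)

```text
time_s: 7.28
tool_pos: [0.5868, -0.0244, 0.211]
tool_rot: [177.3, 0.7, 18.5]
force: [0.5, -0.3, -2.8]
grip_width: 0.0621
```

>>> servo_tool(plan=[[[0.05,0,0,0,0],[0.05,0,0,0,0]]])

```text
time_s: 7.45
tool_pos: [0.5843, -0.0252, 0.2069]
tool_rot: [177.4, 1.1, 18.5]
force: [-0.5, 0.8, -3.3]
grip_width: 0.0618
```

Run:
```python
from h import *
o=readout.get_obs(); print(o['qpos'],o['wrist_torque'],o['force'])
c=cam('side'); i=c['image'][100:300,170:400,::-1]; cv2.imwrite('pics/s3.png',cv2.resize(i,(690,600)))
```

```text
[ 11.18452048  11.76814532 -15.01537832  93.52506509   5.99676089
  75.56829753 -76.50854379] [ 0.08274705  0.17060098 -0.01586198] [-0.53405315  0.82844913 -3.3250382 ]
```

View pics/s3.png

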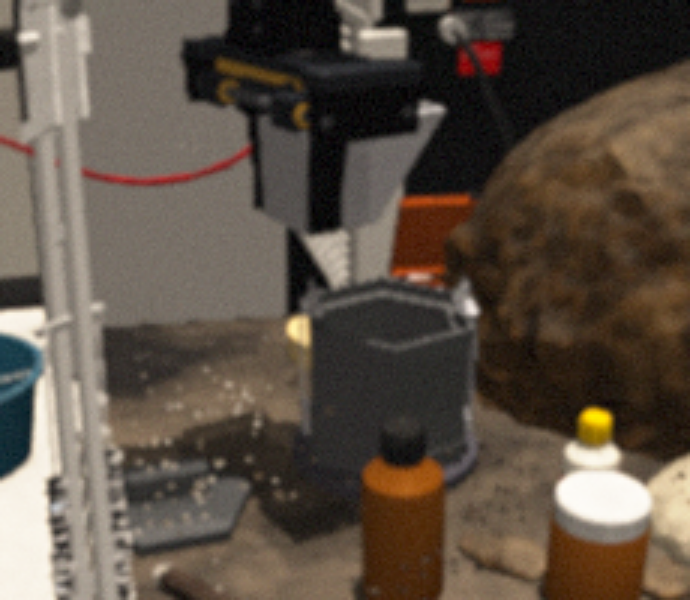

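Side-on, the scoop is level above the near rim, with its lip at about (445,105) and the finger at (325,170). I'll raise it slightly, then ease the grip until the scoop pivots between the pads.

>>> servo_tool(plan=[[[0.05,0,0,-0.02,0],[0.05,0,0,-0.022,0]]])

```text
time_s: 7.67
tool_pos: [0.5849, -0.0217, 0.2311]
tool_rot: [177.4, 0.9, 18.8]
force: [0.6, -0.9, -3.0]
grip_width: 0.0619
```

>>> servo_tool(plan=[[[0.05,0,0,0,0],[0.05,0,0,0,0],[0.05,0,0,0,0]]], force=14)

```text
time_s: 7.92
tool_pos: [0.5845, -0.0213, 0.2306]
tool_rot: [177.4, 1.0, 18.9]
force: [-0.5, 1.2, -3.6]
grip_width: 0.0619
```

```bash
cat > t.py <<'E'
from h import *
import sys
o=readout.get_obs(); print(o['time_s'],o['tool_pos'].round(3),o['wrist_torque'].round(3),o['force'].round(2))
c=cam('side',sys.argv[1] if len(sys.argv)>1 else None); W=world(c).reshape(-1,3)
p=o['tool_pos']+[0,0,.0187]; d=np.array([.9455,.3256,0])
S=W[(W[:,2]>.15)&(abs(W[:,2]-p[2])<.13)]; S=S-p; a=S@d; l=S[:,1]*.9455-S[:,0]*.3256
m=(abs(l)<.06)&(a>-.06)&(a<.14)
S,a=S[m],a[m]
for k in range(-50,130,10):
    z=S[(a>=k/1e3)&(a<k/1e3+.01),2]
    if len(z)>5: print(k,len(z),(np.percentile(z,[2,98])*1e3).round())
E
python3 t.py
```

```text
7.9167 [ 0.585 -0.021  0.231] [ 0.067  0.075 -0.011] [-0.47  1.21 -3.64]
-40 245 [54. 76.]
-30 434 [ 58. 122.]
-20 662 [-15. 129.]
-10 714 [-23. 124.]
0 264 [-16. 127.]
10 190 [-18. 128.]
20 229 [-20. 126.]
30 129 [-21.  37.]
40 121 [-19.  36.]
50 96 [-8. 37.]
60 63 [ 6. 37.]
70 49 [17. 45.]
80 41 [28. 50.]
90 24 [39. 51.]
```

>>> servo_tool(plan=[[[0.05,0,0,0,0],[0.05,0,0,0,0],[0.05,0,0,0,0]]], force=10)

```text
time_s: 8.22
tool_pos: [0.5843, -0.0215, 0.2301]
tool_rot: [177.5, 1.0, 18.9]
force: [-0.5, -0.6, -3.1]
grip_width: 0.0623
```

```bash
python3 t.py
```

```text
8.2167 [ 0.584 -0.022  0.23 ] [ 0.081  0.147 -0.002] [-0.48 -0.57 -3.07]
-40 240 [54. 77.]
-30 434 [ 57. 122.]
-20 685 [-15. 129.]
-10 695 [-23. 123.]
0 272 [-17. 128.]
10 189 [-17. 129.]
20 214 [-20. 127.]
30 132 [-20.  37.]
40 124 [-18.  36.]
50 93 [-8. 38.]
60 67 [ 5. 37.]
70 51 [15. 49.]
80 41 [30. 50.]
90 26 [39. 50.]
```

>>> servo_tool(plan=[[[0.05,0,0,0,0],[0.05,0,0,0,0],[0.05,0,0,0,0]]], force=7.5)

```text
time_s: 8.52
tool_pos: [0.5844, -0.0216, 0.2301]
tool_rot: [177.5, 1.0, 18.9]
force: [0.1, 0.4, -3.7]
grip_width: 0.0623
```

```bash
python3 t.py
```

```text
8.5167 [ 0.584 -0.022  0.23 ] [0.074 0.095 0.023] [ 0.07  0.37 -3.73]
-40 245 [54. 77.]
-30 439 [ 58. 122.]
-20 650 [-15. 129.]
-10 734 [-23. 124.]
0 262 [-17. 128.]
10 197 [-18. 129.]
20 220 [-20. 125.]
30 133 [-21.  37.]
40 118 [-19.  36.]
50 95 [-8. 37.]
60 65 [ 3. 37.]
70 51 [16. 47.]
80 38 [27. 50.]
90 26 [39. 50.]
```

>>> servo_tool(plan=[[[0.05,0,0,0,0],[0.05,0,0,0,0],[0.05,0,0,0,0]]], force=6)

```text
time_s: 8.82
tool_pos: [0.5844, -0.0215, 0.2302]
tool_rot: [177.4, 1.0, 18.9]
force: [1.4, 0.3, -3.3]
grip_width: 0.0625
```

```bash
python3 t.py
```

```text
8.8167 [ 0.584 -0.022  0.23 ] [0.075 0.074 0.003] [ 1.44  0.31 -3.34]
-40 245 [55. 76.]
-30 430 [ 57. 123.]
-20 674 [-15. 129.]
-10 707 [-23. 124.]
0 267 [-17. 128.]
10 191 [-16. 129.]
20 219 [-20. 125.]
30 128 [-21.  37.]
40 121 [-18.  36.]
50 96 [-8. 37.]
60 68 [ 4. 36.]
70 48 [15. 47.]
80 42 [28. 49.]
90 26 [41. 50.]
```

>>> servo_tool(plan=[[[0.05,0,0,0,0],[0.05,0,0,0,0],[0.05,0,0,0,0]]], force=4.5)

```text
time_s: 9.12
tool_pos: [0.5844, -0.0215, 0.2302]
tool_rot: [177.4, 1.0, 18.9]
force: [-0.5, -0.5, -3.1]
grip_width: 0.0617
```

```bash
python3 t.py
```

```text
9.1167 [ 0.584 -0.022  0.23 ] [ 0.142  0.097 -0.027] [-0.5  -0.51 -3.07]
-40 244 [55. 76.]
-30 439 [ 57. 122.]
-20 722 [-23. 129.]
-10 633 [-19. 126.]
0 368 [-27. 126.]
10 223 [-32. 129.]
20 246 [-36. 125.]
30 147 [-36.  31.]
40 126 [-32.  27.]
50 103 [-25.  25.]
60 87 [-21.  22.]
70 66 [-14.  18.]
80 48 [-10.  15.]
90 29 [-3. 13.]
100 11 [3. 9.]
```

>>> servo_tool(plan=[[[0.05,0,0,0,0],[0.05,0,0,0,0]]], force=3.5)

```text
time_s: 9.33
tool_pos: [0.5846, -0.0215, 0.2303]
tool_rot: [177.4, 1.0, 18.9]
force: [0.8, 0.6, -3.9]
grip_width: 0.0618
```

```bash
python3 t.py
```

```text
9.3333 [ 0.585 -0.021  0.23 ] [ 0.153  0.028 -0.   ] [ 0.75  0.55 -3.91]
-40 244 [54. 77.]
-30 730 [-41. 122.]
-20 744 [-58. 128.]
-10 569 [-59. 126.]
0 474 [-66. 126.]
10 309 [-74. 127.]
20 287 [-79. 125.]
30 210 [-85.   5.]
40 168 [-92.   5.]
50 62 [-98. -49.]
```

>>> servo_tool(plan=[[[0.05,0,0,0,0],[0.05,0,0,0,0],[0.05,0,0,0,0],[0.05,0,0,0,0]]], force=15)

```text
time_s: 9.72
tool_pos: [0.5848, -0.0217, 0.2308]
tool_rot: [177.4, 0.9, 18.9]
force: [0.8, -0.2, -0.8]
grip_width: 0.0622
```

```bash
python3 t.py
python3 - <<'E'
from h import *
c=cam('side'); i=c['image'][100:300,170:400,::-1]; cv2.imwrite('pics/s4.png',cv2.resize(i,(690,600)))
E
```

```text
9.7167 [ 0.585 -0.022  0.231] [-0.062 -0.312 -0.016] [ 0.82 -0.15 -0.78]
-40 254 [53. 76.]
-30 934 [-58. 119.]
-20 689 [-68. 128.]
-10 583 [-79. 126.]
0 534 [-88. 125.]
10 360 [-97. 126.]
20 292 [-96. 125.]
30 195 [-96.  -7.]
40 20 [-45.  -7.]
```

View pics/s4.png

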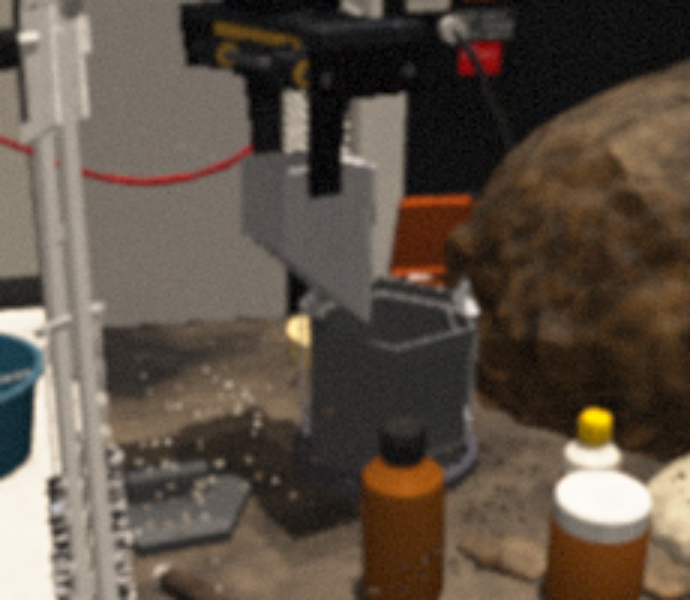

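The scoop hangs about 90° lip-down over the mouth with its lip at about (365,318), and the load on the wrist has dropped by about 2.5 N. No strays are visible. I'll lift away and check the barrel from above.

>>> servo_tool(plan=[[[0.05,0,0,-0.03,0],[0.05,0,0,-0.06,0],[0.05,-0.01,-0.02,-0.06,-0.1],[0.05,-0.02,-0.04,-0.06,-0.22],[0.05,-0.03,-0.065,-0.06,-0.34],[0.05,-0.04,-0.09,-0.06,-0.46],[0.05,-0.05,-0.115,-0.06,-0.58],[0.05,-0.06,-0.14,-0.06,-0.7],[0.05,-0.064,-0.16,-0.06,-0.82],[0.05,-0.064,-0.167,-0.06,-0.94],[0.05,-0.064,-0.167,-0.06,-1.06],[0.05,-0.064,-0.167,-0.06,-1.18]]], force=25)

```text
time_s: 10.82
tool_pos: [0.4695, 0.1193, 0.2844]
tool_rot: [179.9, 2.8, 87.0]
force: [-0.0, -0.5, -1.4]
grip_width: 0.0618
```

Run:
```python
from h import *
print(readout.get_obs()['qpos'])
c=cam('top'); a=c['image'][115:300,150:350,::-1]; W=world(c)
s=cam('side')['image'][60:300,100:340,::-1]
cv2.imwrite('pics/t5.png',np.hstack([cv2.resize(a,(400,370)),cv2.resize(s,(370,370))]))
```

```text
[  5.07114117  -1.84210938 -23.69679396  98.9201479    1.88136106
  83.70430414 -21.8766599 ]
```

View pics/t5.png

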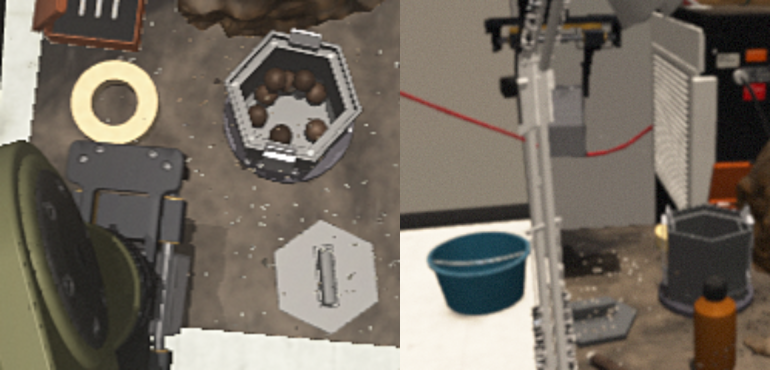

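The top view shows all eight nodules in the barrel: (275,80), (290,76), (303,78), (265,92), (315,93), (258,115), (280,133) and (316,129) in the crop. Next I stand the scoop upright: lip on the bench, then lower while drawing back so it rotates level.

>>> servo_tool(plan=[[[0.05,0.03,0,0.03,0],[0.05,0.06,0,0.06,0],[0.05,0.09,0,0.09,0],[0.05,0.094,0,0.13,0],[0.05,0.094,0,0.16,0],[0.05,0.094,0,0.175,0],[0.05,0.094,0,0.175,0]]], force=15)

```text
time_s: 11.5
tool_pos: [0.4725, 0.2022, 0.101]
tool_rot: [-179.7, 3.0, 86.4]
force: [-0.7, -0.5, -0.5]
grip_width: 0.062
```

```bash
cat > t2.py <<'E'
from h import *
o=readout.get_obs(); print(o['time_s'],o['tool_pos'].round(3),o['tool_rot'].round(1),o['force'].round(2))
p=o['tool_pos']+[0,0,.0187]
for n in ('side','top'):
    S=world(cam(n)).reshape(-1,3); m=(abs(S[:,0]-p[0])<.05)&(abs(S[:,1]-p[1]-.03)<.13)&(S[:,2]>.006)&(S[:,2]<p[2]+.05)
    if n=='top': m&=(S[:,2]<.08)
    S=S[m]; y=(S[:,1]-p[1])*1e3; print(n)
    for k in range(-60,130,10):
        z=S[(y>=k)&(y<k+10),2]
        if len(z)>5: print(k,len(z),(np.percentile(z,[2,98])*1e3).round(), end='; ')
    print()
E
python3 t2.py
```

```text
11.5 [0.473 0.202 0.101] [-179.7    3.    86.4] [-0.66 -0.51 -0.52]
side
-40 60 [63. 98.]; -30 382 [ 54. 116.]; -20 147 [ 43. 166.]; -10 111 [ 32. 163.]; 0 57 [ 22. 114.]; 10 59 [ 13. 112.]; 20 46 [  6. 112.]; 30 27 [ 55. 111.]; 40 10 [108. 110.]; 
top
-30 51 [68. 80.];
```

>>> servo_tool(plan=[[[0.05,-0.004,0,0.005,0],[0.05,-0.0095,0,0.0105,0],[0.05,-0.018,0,0.018,0],[0.05,-0.0257,0,0.0254,0],[0.05,-0.037,0,0.035,0],[0.05,-0.0477,0,0.0446,0],[0.05,-0.0585,0,0.061,0],[0.05,-0.069,0,0.0777,0],[0.05,-0.069,0,0.0777,0]]], force=6)

```text
time_s: 12.35
tool_pos: [0.4698, 0.1276, 0.0288]
tool_rot: [-179.9, 2.9, 86.2]
force: [0.1, -0.3, -2.5]
grip_width: 0.0616
```

```bash
python3 t2.py
```

```text
12.35 [0.47  0.128 0.029] [-179.9    2.9   86.2] [ 0.12 -0.3  -2.47]
side
-30 103 [24. 41.]; -20 237 [20. 89.]; -10 189 [12. 83.]; 0 144 [ 8. 83.]; 10 47 [74. 84.]; 
top
-30 55 [31. 53.]; -20 19 [34. 52.]; -10 9 [49. 79.];
```

>>> servo_tool(plan=[[[0.05,-0.01,0,0.006,0],[0.05,-0.018,0,0.011,0],[0.05,-0.024,0,0.017,0],[0.05,-0.028,0,0.023,0],[0.05,-0.029,0,0.026,0],[0.05,-0.029,0,0.026,0]]], force=5)

```text
time_s: 12.95
tool_pos: [0.4678, 0.0996, 0.0052]
tool_rot: [-179.9, 2.8, 86.3]
force: [1.1, 0.1, -0.3]
grip_width: 0.0618
```

```bash
python3 t2.py
```

```text
12.95 [0.468 0.1   0.005] [-179.9    2.8   86.3] [ 1.06  0.12 -0.27]
side
-20 192 [ 7. 66.]; -10 383 [ 7. 66.]; 0 10 [32. 67.]; 60 10 [32. 37.]; 70 51 [32. 48.]; 80 76 [45. 55.]; 
top
-60 7 [47. 53.]; -10 6 [48. 54.];
```

>>> servo_tool(plan=[[[0.08,0,0,0,0],[0.087,0,0,0,0],[0.087,0,0,0,0],[0.087,0,0,-0.005,0],[0.087,0,0,-0.03,0],[0.087,0,0,-0.06,0],[0.087,0,0,-0.1,0],[0.087,0,0,-0.14,0],[0.087,0,0,-0.17,0],[0.087,0,0,-0.17,0]]])

```text
time_s: 13.88
tool_pos: [0.4722, 0.1106, 0.1824]
tool_rot: [179.4, 2.6, 86.3]
force: [0.9, 0.6, -0.1]
grip_width: 0.087
```

>>> servo_tool(plan=[[[0.05,-0.03,0.005,0,0.12],[0.05,-0.06,0.01,0,0.24],[0.05,-0.09,0.015,0,0.36],[0.05,-0.12,0.02,0,0.48],[0.05,-0.1495,0.0227,0,0.6],[0.05,-0.1495,0.0227,0.02,0.72],[0.05,-0.1495,0.0227,0.04,0.84],[0.05,-0.1495,0.0227,0.05,0.96],[0.05,-0.1455,0.0227,0.07,1.08],[0.05,-0.1455,0.0227,0.09,1.2],[0.05,-0.1455,0.0227,0.1,1.32],[0.05,-0.1455,0.0227,0.1,1.396]]])

```text
time_s: 14.88
tool_pos: [0.4837, -0.0404, 0.0865]
tool_rot: [177.4, 0.2, 6.1]
force: [-0.2, -0.4, -0.1]
grip_width: 0.0502
```

```bash
cat > lid.py <<'E'
from h import *
from scipy.spatial.transform import Rotation as R
import sys
# goal: x y z yaw -> tool-frame shift
def shift(g):
    o=readout.get_obs(); r=R.from_euler('xyz',o['tool_rot'],degrees=True)
    d=r.inv().apply(np.array(g[:3])-o['tool_pos']); dy=(o['tool_rot'][2]-g[3]+180)%360-180
    print('pos',o['tool_pos'].round(4),'rot',o['tool_rot'].round(1),'lean',r.as_matrix()[:2,2].round(3),'shift',d.round(4),'turn',np.radians(dy).round(3))
if len(sys.argv)>1: shift([float(a) for a in sys.argv[1:5]])
E
python3 lid.py .485 -.0395 .013 6.3
python3 - <<'E'
from h import *
c=cam('top'); i=c['image']; W=world(c)
import numpy as np
def rect(n,u0,u1,v0,v1,z0,z1):
    S=W[v0:v1,u0:u1].reshape(-1,3); S=S[(S[:,2]>z0)&(S[:,2]<z1)]; r=cv2.minAreaRect(S[:,:2].astype(np.float32)); print(n,len(S),r)
rect('scoop',180,275,225,285,.055,.08)
cv2.imwrite('pics/t6.png',cv2.resize(i[190:300,180:350,::-1],(765,495)))
E
```

```text
pos [ 0.4837 -0.0404  0.0865] rot [177.4   0.2   6.1] lean [ 0.001 -0.046] shift [ 0.0016 -0.0041  0.0734] turn -0.004
scoop 499 ((0.4691830575466156, 0.1478760838508606), (0.11290385574102402, 0.06363159418106079), 86.04151153564453)
```

View pics/t6.png

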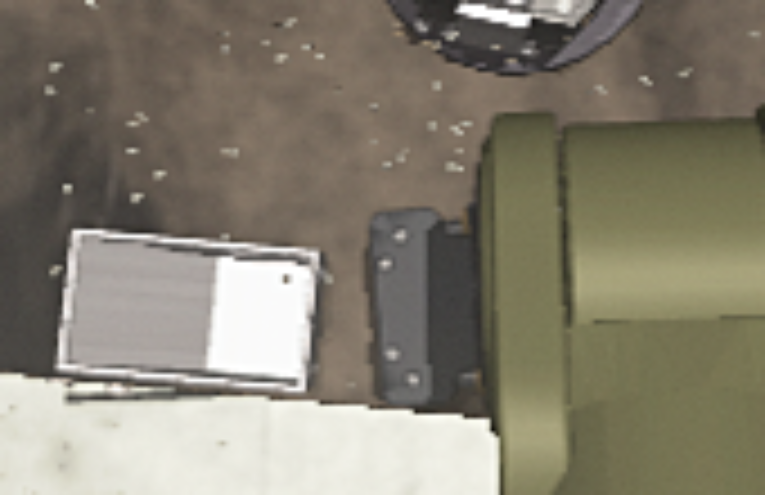

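The scoop stands upright and empty at about (190,310) in the crop, and its rim measures 113 x 64 mm, so it is level. Now I descend onto the lid's rib and grip it.

>>> servo_tool(plan=[[[0.05,0.001,-0.002,0.035,0],[0.05,0.0015,-0.004,0.065,0],[0.05,0.0015,-0.004,0.0735,0],[0.05,0.0015,-0.004,0.0735,0],[0.005,0.0015,-0.004,0.0735,0],[0.005,0.0015,-0.004,0.0735,0],[0.005,0.0015,-0.004,0.0735,0],[0.005,0.0015,-0.004,0.0735,0],[0.005,0.0015,-0.004,0.0735,0],[0.005,0.0015,-0.004,0.0735,0]]], force=25)

```text
time_s: 15.77
tool_pos: [0.4862, -0.0397, 0.0144]
tool_rot: [177.4, 0.1, 6.0]
force: [-0.4, -0.1, 0.0]
grip_width: 0.0179
```

>>> servo_tool(plan=[[[0.005,0,0,-0.02,0],[0.005,0,0,-0.05,0],[0.005,0,0,-0.09,0],[0.005,0,0,-0.13,0],[0.005,0,0,-0.17,0],[0.005,0,0,-0.18,0],[0.005,0,0,-0.18,0]]], force=25)

```text
time_s: 16.35
tool_pos: [0.4878, -0.0313, 0.1979]
tool_rot: [177.3, -0.4, 6.0]
force: [1.1, 0.0, -1.8]
grip_width: 0.0135
```

```bash
python3 lid.py .6566 .0039 .18 19.0
```

```text
pos [ 0.4878 -0.0313  0.1979] rot [177.3  -0.4   6. ] lean [ 0.011 -0.046] shift [ 0.1714 -0.0182  0.0182] turn -0.227
```

>>> servo_tool(plan=[[[0.005,0.03,-0.003,0.0,-0.05],[0.005,0.065,-0.006,0,-0.1],[0.005,0.1,-0.01,0.0,-0.16],[0.005,0.135,-0.014,0.0,-0.227],[0.005,0.16,-0.017,0.008,-0.227],[0.005,0.171,-0.018,0.012,-0.227],[0.005,0.171,-0.018,0.012,-0.227],[0.005,0.171,-0.018,0.012,-0.227]]])

```text
time_s: 17.02
tool_pos: [0.6544, 0.0039, 0.1825]
tool_rot: [177.4, 0.6, 19.0]
force: [-0.4, 0.6, -1.7]
grip_width: 0.0137
```

```bash
python3 lid.py .6566 .0039 .15 19.0
python3 - <<'E'
from h import *
for n in ('side','top'):
    c=cam(n); W=world(c); S=W.reshape(-1,3); d=np.hypot(S[:,0]-.657,S[:,1]-.004)
    S=S[(d<.07)&(S[:,2]>.148)&(S[:,2]<.186)]
    print(n,len(S),np.percentile(S,[1,50,99],axis=0).round(4))
    A=np.c_[S[:,:2],np.ones(len(S))]; 
    h=S[S[:,2]<np.median(S[:,2])+.004]; A=np.c_[h[:,:2]-[.657,.004],np.ones(len(h))]; print('plane',np.linalg.lstsq(A,h[:,2],rcond=None)[0].round(4))
    if n=='side': cv2.imwrite('pics/s7.png',cv2.resize(c['image'][100:300,170:400,::-1],(690,600)))
    np.save(n+'7.npy',W)
E
```

```text
pos [0.6544 0.0039 0.1825] rot [177.4   0.6  19. ] lean [ 0.005 -0.046] shift [ 0.0024 -0.0007  0.0325] turn 0.0
side 855 [[ 0.601  -0.0545  0.1598]
 [ 0.6484 -0.0145  0.1688]
 [ 0.7071  0.0452  0.1848]]
plane [0.0153 0.0355 0.1686]Traceback (most recent call last):
  File "<stdin>", line 5, in <module>
    return _quantile_unchecked(
        a, q, axis, out, overwrite_input, method, keepdims, weights)
    return _ureduce(a,
                    func=_quantile_ureduce_func,
    ...<5 lines>...
                    overwrite_input=overwrite_input,
                    method=method)
    r = func(a, **kwargs)
    result = _quantile(arr,
                       quantiles=q,
    ...<2 lines>...
                       out=out,
                       weights=wgt)
    slices_having_nans = np.isnan(arr[-1, ...])
                                  ~~~^^^^^^^^^
IndexError: index -1 is out of bounds for axis 0 with size 0
```

View pics/s7.png

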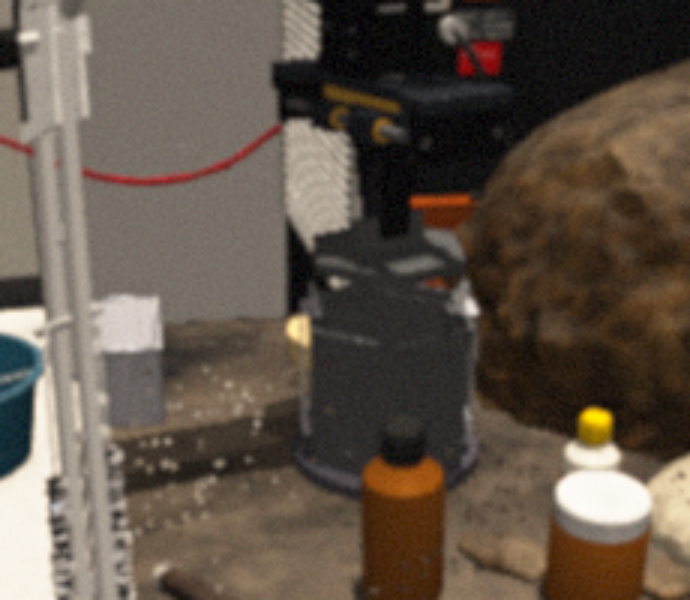

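The lid is held over the barrel and leans slightly, lower toward the camera, at about (390,265). I'll lower it until the clips touch it.

>>> servo_tool(plan=[[[0.005,0.001,-0.001,0.01,0],[0.005,0.003,-0.001,0.02,0],[0.005,0.003,-0.001,0.028,0],[0.005,0.003,-0.001,0.032,0],[0.005,0.003,-0.001,0.032,0]]], force=40)

```text
time_s: 17.53
tool_pos: [0.6566, 0.0036, 0.1515]
tool_rot: [177.3, 0.5, 19.0]
force: [-0.7, 1.0, -2.5]
grip_width: 0.0137
```

```bash
python3 lid.py .6574 .0052 .14 19.0
```

```text
pos [0.6566 0.0036 0.1515] rot [177.3   0.5  19. ] lean [ 0.006 -0.047] shift [ 0.0014 -0.0018  0.0114] turn -0.001
```

>>> servo_tool(plan=[[[0.005,0.001,-0.0015,0.004,0],[0.005,0.0014,-0.0018,0.007,0],[0.005,0.0014,-0.0018,0.009,0],[0.005,0.0014,-0.0018,0.009,0]]])

```text
time_s: 17.87
tool_pos: [0.658, 0.0054, 0.1441]
tool_rot: [177.3, 0.4, 18.9]
force: [-2.2, -1.1, 4.7]
grip_width: 0.0136
```

>>> servo_tool(plan=[[[0.005,0,0,0.003,0],[0.005,0,0,0.005,0],[0.005,0,0,0.005,0]]])

```text
time_s: 18.12
tool_pos: [0.6583, 0.0046, 0.1422]
tool_rot: [177.2, 0.3, 18.9]
force: [-5.6, -1.3, 10.8]
grip_width: 0.0136
```

```bash
python3 lid.py .6574 .0052 .13 19.0
```

```text
pos [0.6583 0.0046 0.1422] rot [177.2   0.3  18.9] lean [ 0.01  -0.048] shift [-0.0006 -0.0014  0.0121] turn -0.002
```

>>> servo_tool(plan=[[[0.005,-0.002,-0.001,0.0,0],[0.005,-0.002,-0.001,0.002,0],[0.005,-0.002,-0.001,0.004,0],[0.005,-0.002,-0.001,0.004,0]]])

```text
time_s: 18.45
tool_pos: [0.6566, 0.0042, 0.1394]
tool_rot: [177.1, 0.3, 18.9]
force: [-2.3, -1.8, 5.2]
grip_width: 0.0134
```

>>> servo_tool(plan=[[[0.005,0,0,0.003,0],[0.005,0,0,0.005,0],[0.005,0,0,0.005,0]]])

```text
time_s: 18.7
tool_pos: [0.6565, 0.004, 0.134]
tool_rot: [177.1, 0.3, 18.9]
force: [-0.6, -0.9, 0.8]
grip_width: 0.0133
```

```bash
python3 lid.py .6566 .0052 .13 19.0
```

```text
pos [0.6565 0.004  0.134 ] rot [177.1   0.3  18.9] lean [ 0.011 -0.049] shift [ 0.0005 -0.0013  0.004 ] turn -0.002
```

>>> servo_tool(plan=[[[0.005,0,0,0.003,0],[0.005,0,0,0.004,0],[0.005,0,0,0.004,0]]])

```text
time_s: 18.95
tool_pos: [0.6567, 0.0038, 0.1336]
tool_rot: [177.1, 0.2, 18.9]
force: [-7.8, -1.3, 17.1]
grip_width: 0.0137
```

>>> servo_tool(plan=[[[0.005,0,0,0.003,0],[0.005,0,0,0.004,0],[0.005,0,0,0.004,0]]])

```text
time_s: 19.2
tool_pos: [0.6568, 0.0038, 0.1336]
tool_rot: [177.0, 0.2, 18.9]
force: [-9.3, -1.1, 18.3]
grip_width: 0.0137
```

>>> servo_tool(plan=[[[0.005,0,0,-0.004,0],[0.035,0,0,-0.004,0],[0.035,0,0,-0.004,0],[0.035,0,0,-0.004,0],[0.035,0,0,-0.03,0],[0.035,0,0,-0.07,0],[0.035,-0.04,0,-0.1,0],[0.035,-0.08,0,-0.1,0],[0.035,-0.12,0,-0.1,0],[0.035,-0.15,0,-0.1,0],[0.035,-0.15,0,-0.1,0]]], force=20)

```text
time_s: 20.12
tool_pos: [0.5084, -0.0426, 0.2345]
tool_rot: [176.9, 0.4, 18.6]
force: [-0.2, -0.3, -0.1]
grip_width: 0.0347
```

```bash
cat > chk.py <<'E'
from h import *
c=cam('top'); W=world(c); i=c['image'][110:220,245:350,::-1]
s=cam('side')['image'][170:270,240:360,::-1]
cv2.imwrite('pics/chk.png',np.hstack([cv2.resize(i,(400,419)),cv2.resize(s,(400,419))]))
S=W[110:220,245:350].reshape(-1,3); q=S[:,:2]-[.6566,.0039]; y=np.radians(-11.06)
a=q@[np.cos(y),np.sin(y)]; b=q@[-np.sin(y),np.cos(y)]
m=(abs(a)<.045)&(abs(b)<.05)&(S[:,2]>.112)&(S[:,2]<.132)
P=np.c_[a[m],b[m],np.ones(m.sum())]; f=np.linalg.lstsq(P,S[m,2],rcond=None)[0]
k=abs(P@f-S[m,2])<.003; f=np.linalg.lstsq(P[k],S[m,2][k],rcond=None)[0]
print('lid top plane (a,b,z0)',f.round(4),k.sum())
r=(np.hypot(a,b)<.035)&(S[:,2]>.137)&(S[:,2]<.155); print('rib',r.sum(),S[r].mean(0).round(4),cv2.minAreaRect(S[r][:,:2].astype(np.float32)))
for n,mm in (('+x',(a>.045)&(a<.075)),('-x',(a<-.045)&(a>-.075))):
    k=mm&(abs(b)<.016)&(S[:,2]>.115)&(S[:,2]<.15)
    print(n,[(round(float(t),3),np.round(a[k&(abs(S[:,2]-t)<.003)].mean(),4)) for t in (.120,.126,.132,.138,.142) if (k&(abs(S[:,2]-t)<.003)).sum()>2])
E
python3 chk.py
```

```text
lid top plane (a,b,z0) [-0.0005  0.0008  0.1215] 1559
rib 195 [0.6614 0.0071 0.1444] ((0.6622856855392456, 0.007138153538107872), (0.05134861543774605, 0.014508801512420177), 18.23699188232422)
+x [(0.12, np.float64(0.0494)), (0.126, np.float64(0.0547)), (0.132, np.float64(0.0531)), (0.138, np.float64(0.056)), (0.142, np.float64(0.0571))]
-x [(0.12, np.float64(-0.0551)), (0.126, np.float64(-0.0574)), (0.132, np.float64(-0.0514)), (0.138, np.float64(-0.0547)), (0.142, np.float64(-0.0559))]
```

View pics/chk.png

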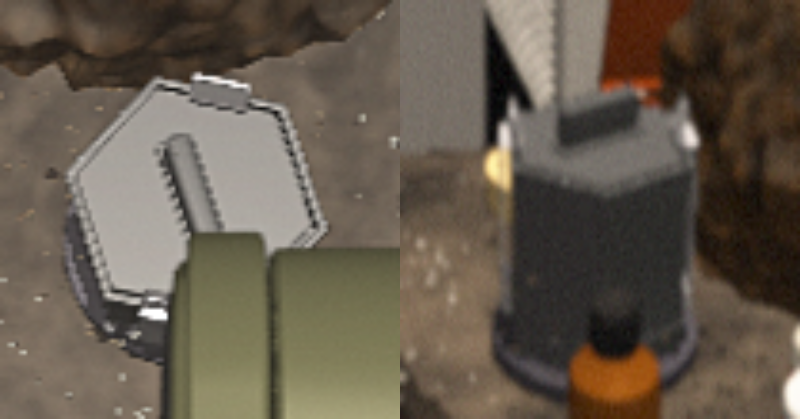

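The crop shows the lid flush inside the rim: its top plane is at z=0.1215 with about 1 mrad of tilt. Both clips stand upright at (220,90) and (150,305), 113 mm apart against 114 mm nominal when closed. I'm handing the job in.

```bash
python3 -c "
from h import *
o=readout.get_obs(); print(o['time_s'],o['force'],o['joint_velocities'].round(2)); print(env.sign_off())"
```

```text
20.2167 [-0.08692448 -0.14021338  1.32284177] [-0.99  2.72 -0.9  -2.67 -0.01 -0.52 -0.29]
the job is handed in; nothing more can be done
None
```

I finished the job and handed it in at about 20 s of the 72 s allowed. `env.sign_off()` gives no verdict, so these results are from my own checks.

- **Nodules:** I gripped the scoop low near its back and eased the grip so it pivoted lip-down over the barrel. I counted all eight nodules in the barrel from the top camera. I did not recount them before the lid covered them.
- **Scoop:** I rolled it back level against the bench and released it. It stands empty and upright, with its rim measuring 113 x 64 mm from above. It is about 5 cm from its original spot.
- **Lid:** I pressed it in with the gripper. The resistance rose to about 11 N, dropped to about 1 N, then met a hard stop at 18 N. Its top is at z = 0.1215 m (0.122 expected) with about 1 mrad of tilt.
- **Clips:** The lead-ins are 113 mm apart, against 114 mm nominal when closed. I could not read the clip angles directly.
- **Bystanders:** The bottle, jar, tape roll and chisel look unmoved in the pictures. I did not re-measure their positions.

**Disagreements:**
- The gripper tilted about 3° while crossing over the lamp. I only partly corrected this, so the lid went in slightly tilted before seating flat.
- The visible part of the lid's rib measured about 5 mm off the axis (0.6614, 0.0071). The arm hid the near end of the rib. The pocket leaves only 1.8 mm of play a side, so I took this as occlusion and did not check it again.

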